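# Undo the fan's blade cap, whichever way its thread runs, and hold it off

### The arm

A 7-joint arm with a two-finger parallel gripper is mounted at the origin on the work surface. World frame = base frame: x ahead of the robot, y to its left, z up, the work surface at z = 0. Lengths are in m, angles in degrees, forces in N, time in s.
With the tool pointing down it reaches from about 0.425 to 0.875 m from the base axis. Payload 4.7 kg.
Tool frame: the origin (TCP) lies between the finger pads; the fingertips stand env.tip_reach ahead of it and the grasp point (between the pads) lies 2 mm behind it (env.tip_reach is the distance from the TCP to the fingertips, in m); z points along the fingers, y is the line along which they close (so a half turn about z gives the same grasp; the last joint's range is limited). The gripper opens to 87 mm and grips with 3 to 60 N. Pads are 19 mm wide; open, the fingers measure 117 mm over their backs; the gripper's body (75 mm by 190 mm) begins 51 mm behind the grasp point.
Start: joints at [71.052, 18.392, -4.016, 83.108, 1.295, 78.541, -3.26], TCP at [0.22, -0.612, 0.24] pointing down, gripper open.
Joint ranges: [-163.93, 163.93], [-17.29, 119.83], [-79.2, 71.16], [3.27, 140.29], [-89.18, 269.18], [5.43, 117.66], [-154.24, 154.24]. Speed limits (degrees/s): [147.25, 147.25, 180, 180, 180, 180, 180].

### API

Orientations are given as [roll, pitch, yaw] about the fixed x, y, z axes, in that order (R = Rz(yaw) Ry(pitch) Rx(roll)).
In Python, from cell import env, vision, workorder, get_obs gives the robot as it stands (env), with the cameras (vision), the readings as plain functions and the job (workorder).
- The arm moves only by the tool step_hand, called after "Emit:" by a JSON object that holds its "api" and its "payload", one argument or row to a line. Schema: {"type":"object","properties":{"plan":{"type":"object","properties":{"dx":{"type":"array","items":{"type":"number"},"minItems":1,"maxItems":8},"dy":{"type":"array","items":{"type":"number"},"minItems":1,"maxItems":8},"dz":{"type":"array","items":{"type":"number"},"minItems":1,"maxItems":8},"spin":{"type":"array","items":{"type":"number"},"minItems":1,"maxItems":8},"aperture":{"type":"array","items":{"type":"number"},"minItems":1,"maxItems":8}},"additionalProperties":false,"required":["dx","dy","dz","spin","aperture"]},"grip_force":{"type":"number"},"only":{"type":"string"},"quiet":{"type":"boolean"},"lines":{"type":"string"}},"required":["plan"],"additionalProperties":false}. plan is an object with one list for each field, all of the same length, 1 to 8, a row being the entries at one place: dx, dy, dz (the shift in m), spin (a turn about the tool's z in degrees), aperture (the finger opening in m); each row is the pose to reach, as a shift and turn from the pose commanded when the call began, along the tool's axes at that moment; what a row does not reach only later rows make up. A row lasts 1/12 s, in which the tool goes at most 0.0417 m and 7.16 degrees, less where a joint would pass 70% of its speed; a pose out of reach is approached as far as the arm can. The fingers move at their own pace and stop on an object; grip_force is the grip in N (left out, the last holds). Time passes only in rows, so rows that do not move let the fingers close. The tool returns the time, the measured TCP pose, the force, the opening and the grip force at its end. only (a regular expression) keeps the lines of the reply that match it, lines (a string "A,B") keeps lines A to B, and quiet returns only ok. Input that does not fit is refused with a message, and nothing moves.
- get_obs(): the state, without advancing time (a new reading comes with each control period).
- vision.read_camera(name): name is "side" or "top" or "wrist"; returns a dict with "color" (420x560x3 uint8, blue, green, red), "fx", "fy", "cx", "cy" (pixels), "world_from_camera" (4x4, takes a point from camera to world coordinates). Camera axes: x right, y down, z forward; pixel columns grow to the right and rows downward; lengths in m; the calibration is good to about 2 mm. A picture is of the moment at which its call begins. There is no depth.
- workorder.sign_off(): hands the job in; it is judged then, once.
The state is a dict: "time_s": time; "qpos": joint angles; "joint_velocities": joint speeds; "effort": joint torques, N m; "tool_pos": TCP position; "tool_rot": TCP orientation; "force": force on the tool from outside, world axes, zero at the start; "wrist_torque": the same for the moment, N m; "grip_width": finger opening in m; "grasp_force": force on a finger pad.
Only numpy, scipy, OpenCV 4.12 (cv2) and the standard library are available. Lean on these libraries where they do the work, as an engineer would, in place of code of your own. Each camera call takes 0.05 s, during which the arm holds its last target. There are 200 camera calls.

### The job

The table fan on the kitchen island is aimed straight up with its front guard off: unscrew the orange cap that holds its blades and lift it off. Nobody remembers whether the thread is right- or left-handed, so try it one way and, if it will not give, the other; do not lean on the fan, and leave everything else on the counter where it is. Finish still holding the cap level in the gripper, over the fan and a good 6 cm above where it sat, so that I can look at the thread on the bare spindle.

Things in the scene. Friction and masses are not known exactly. Their poses are not given: they have to be found in the camera images.
- cap: Blade cap of the fan: orange plastic, twelve-sided, 52 mm across flats, 32.5 mm tall (flats up to 24 mm, then a domed nose), about 45 g (varies). Origin: centre of its underside; z up through the nose. A white line on nose and skirt marks its +x side; flats face 0, 30, 60 ... degrees from its x axis. Starts screwed home, not over-tightened, its x axis within 3 degrees of the mat's.
- fan: White table fan standing firm on a cork mat, its round head (232 mm) aimed up, guard off; never moves. Origin: centre of its underside. Head rim 178 mm up, inside radius 110 mm. Blue rotor, locked so that it does not turn: hub 74 mm across, face 165 mm up; five blades out to radius 100 mm, at least 12 mm below that face. Yoke to 137 mm either side along its y axis, 147 mm high.
- hub (a point): Centre of the hub face, on the rotor axis, 168 mm above the counter: where the cap's underside sits at the start. A coarse two-start threaded spindle, 20 mm tall, stands here inside the cap: a full turn raises the cap 17 mm (about 1.5 mm of play), and after about 2.6 rad (7 mm of rise) it is off the thread and lifts straight off; before that it cannot be pulled off.
- mat: Round cork mat under the fan, 280 mm across, 3 mm thick, fixed. Origin: centre of its underside; its axes are those of the world.
- guard: Bystander: the fan's front guard, a white spoked disc 236 mm across and 12 mm thick, lying on the counter. Origin: centre of its underside.
- dish_brush: Bystander: green dish brush lying on the counter, 220 mm long, 36 mm tall at the head. Origin: on the counter below it, 93 mm from its head end.
- water_bottle: Bystander: blue steel bottle, 72 mm across, 234 mm tall. Origin: centre of its underside.
- fruit_bowl: Bystander: white bowl of oranges, 192 mm across, 136 mm tall. Origin: centre of its underside.
- candle: Bystander: amber glass candle with a brass lid, 80 mm across, 91 mm tall, standing in a white tray. Origin: centre of its underside.
- lotion: Bystander: pink pump bottle, 54 mm across, 163 mm tall, standing in the white tray. Origin: centre of its underside.
- tumbler: Bystander: drinking glass, 72 mm across, 120 mm tall. Origin: centre of its underside.
- tray: White tray at the far side of the counter, 130 x 300 mm, 35 mm high, fixed. Origin: centre of its underside.
- cap_grip (a point): On the cap's axis, 12 mm above its underside: the height to grip. It may undo anticlockwise (right-hand thread) or clockwise (left-hand) seen from above; this differs from start to start and cannot be seen. The right way it turns easily (under 0.2 N m); the wrong way it meets a hard stop after some 0.1 rad (0.25 if forced). Let go part way, it stays where it was turned to.

How it is judged (in metres and radians):
On the way:
1. the cap has been turned 1 rad or more from where it began while still on the hub's thread (raised less than 12 mm, within 6 mm of the axis) (angle between the x axis of cap and the x axis of mat, either way round above 1 rad and z of cap in the frame of hub below 0.012 m and horizontal distance between cap and hub below 0.006 m), for 0.1 s.
At the end, for the whole second after the job is handed in: The gripper holds the cap at rest (under 3 cm/s) over the fan (within 150 mm of the rotor axis), its underside more than 50 mm above the hub face, level within 0.3 rad, touched by the fingers with more than 2 N and not touching the fan (z of cap in the frame of hub above 0.05 m and angle between cap's own z axis and vertical below 0.3 rad and contact force between the fingers and cap above 2 N and contact force between cap and fan below 0.1 N and linear speed of cap below 0.03 m/s and horizontal distance between cap and hub below 0.15 m); the arm keeps its last pose, push and grip.
It fails at once if a bystander was moved by more than 30 mm (distance of any of guard, dish_brush, water_bottle, fruit_bowl, candle, lotion, tumbler from where it was at the start of the episode above 0.03 m).
It fails at once if the robot leaned on the fan with more than 25 N (contact force between any of the fingers, the arm and fan above 25 N).
It fails at once if the cap was dropped on the counter (height (world z) of cap below 0.08 m).
It also fails if it takes over 54 s, if anything falls off the work surface, if the arm or the gripper's body presses on something with over 40 N, if the wrist force passes 120 N, or if a joint passes its speed limit or range.

## Working session

There is one attempt and no reset: what is moved stays moved. The work goes in short steps, Python scripts to look and compute and a tool call to move; the robot and the scene stay as the last step left them, time stands still between calls to the robot, and variables do not carry over. Pictures are saved under pics/ and viewed, at most 10 in all, crops included, and the job is handed in when it is done.

```bash
ls; mkdir -p pics
```

Run:
```python
from cell import env, vision, workorder, get_obs
import cv2,numpy as np
o=get_obs();print({k:np.round(v,3) for k,v in o.items()},env.tip_reach)
a=vision.read_camera("top");b=vision.read_camera("side")
for n,c in(("top",a),("side",b)):
    print(n,c["fx"],c["cx"],c["cy"],np.round(c["world_from_camera"],3).tolist())
    cv2.imwrite(f"pics/{n}0.png",c["color"])
```

```text
cell.py
pics
{'time_s': np.float64(0.0), 'qpos': array([71.052, 18.439, -4.017, 83.172,  1.297, 78.542, -3.258]), 'joint_velocities': array([ 0.099, -0.058,  0.044,  0.06 , -0.071, -0.062,  0.091]), 'effort': array([ 0.0000e+00, -4.9129e+01, -4.0400e-01, -3.1253e+01, -6.4000e-02,
        4.4000e-02,  0.0000e+00]), 'tool_pos': array([ 0.219, -0.611,  0.238]), 'tool_rot': array([-1.79892e+02,  7.00000e-03,  1.97610e+01]), 'force': array([-0.343,  0.549, -0.487]), 'wrist_torque': array([-0.004,  0.022, -0.017]), 'grasp_force': np.float64(0.0), 'grip_width': np.float64(0.087)} 0.017
top 460.8959163911407 264.6171935900019 208.91187427690176 [[0.025, -0.998, 0.054, 0.476], [-1.0, -0.026, -0.012, -0.03], [0.014, -0.054, -0.998, 1.426], [0.0, 0.0, 0.0, 1.0]]
side 505.2274709986054 276.9990584690752 210.32081314322178 [[-0.985, -0.124, 0.116, 0.375], [-0.17, 0.704, -0.689, 0.96], [0.004, -0.699, -0.715, 1.203], [0.0, 0.0, 0.0, 1.0]]
```

View pics/top0.png

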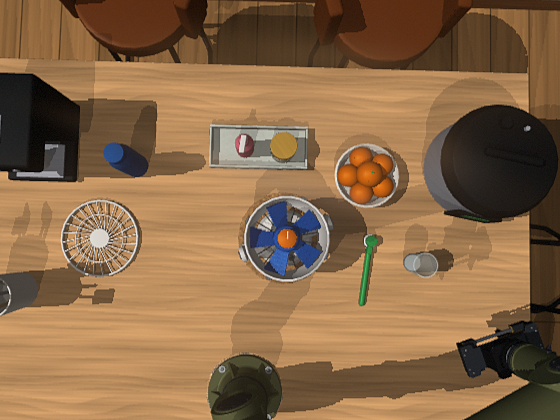

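View pics/side0.png

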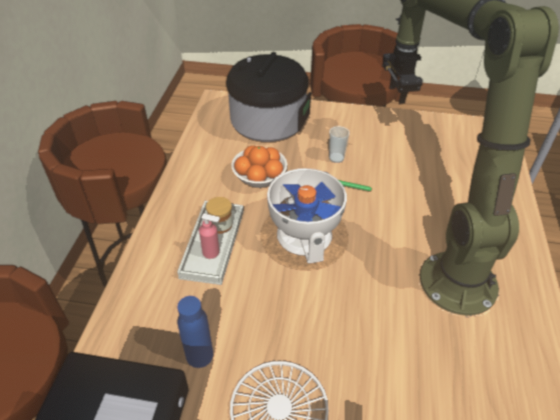

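The top view shows the cap at about (287,238), with the white line pointing up (+x). The guard, brush, bowl and tumbler are all clear of the fan. The side view shows the cap at about (307,194).

Create h.py:
```python
from cell import env, vision, workorder, get_obs
import cv2,numpy as np
def ray(c,u,v):
    T=c["world_from_camera"];d=T[:3,:3]@np.array([(u-c["cx"])/c["fx"],(v-c["cy"])/c["fy"],1]);return T[:3,3],d
def atz(c,u,v,z):
    o,d=ray(c,u,v);return o+d*(z-o[2])/d[2]
def blob(c,u0,v0,r=16):
    b,g,rr=[c["color"][:,:,i].astype(int) for i in range(3)]
    m=((rr>150)&(b<90)&(rr-g>60)).astype(np.uint8)
    k=np.zeros_like(m);k[v0-r:v0+r,u0-r:u0+r]=1
    v,u=np.nonzero(m*k);return u.mean(),v.mean(),len(u),u.min(),u.max(),v.min(),v.max()
def totool(p):
    from scipy.spatial.transform import Rotation as R
    o=get_obs();Rm=R.from_euler("xyz",o["tool_rot"],degrees=True)
    return Rm.inv().apply(np.array(p)-o["tool_pos"])
```

Run:
```python
from h import *
a=vision.read_camera("top");b=vision.read_camera("side")
B=blob(a,287,238);S=blob(b,307,194);print(B,S)
for z in(.185,.19,.195):print(atz(a,B[0],B[1],z),atz(b,S[0],S[1],z))
o1,d1=ray(a,*B[:2]);o2,d2=ray(b,*S[:2])
s=np.linalg.lstsq(np.c_[d1,-d2],o2-o1,rcond=None)[0];p=(o1+d1*s[0]+o2+d2*s[1])/2;print("tri",p,np.linalg.norm(o1+d1*s[0]-o2-d2*s[1]))
# rim of fan in top image by eye: left 244 right 330, top 195, bottom 281
print(atz(a,287,238,.178))
print(totool([p[0],p[1],.32]))
for n,c in(("t",a["color"][188:288,230:345]),("s",b["color"][160:260,250:365])):
    cv2.imwrite(f"pics/c{n}.png",cv2.resize(c,None,fx=6,fy=6,interpolation=2)[:600])
```

```text
(np.float64(286.3721804511278), np.float64(238.2218045112782), 266, np.int64(277), np.int64(296), np.int64(229), np.int64(247)) (np.float64(306.7475247524753), np.float64(194.5891089108911), 202, np.int64(299), np.int64(315), np.int64(186), np.int64(202))
[ 0.46593703 -0.10588696  0.185     ] [ 0.46519079 -0.09908571  0.185     ]
[ 0.46597796 -0.10558183  0.19      ] [ 0.46474575 -0.09388308  0.19      ]
[ 0.46601888 -0.10527669  0.195     ] [ 0.46430071 -0.08868045  0.195     ]
tri [ 0.4658448  -0.10631472  0.17804867] 7.101231540467916e-05
[ 0.4665211  -0.10799852  0.178     ]
[ 0.40253042 -0.39226227 -0.08069195]
```

View pics/ct.png

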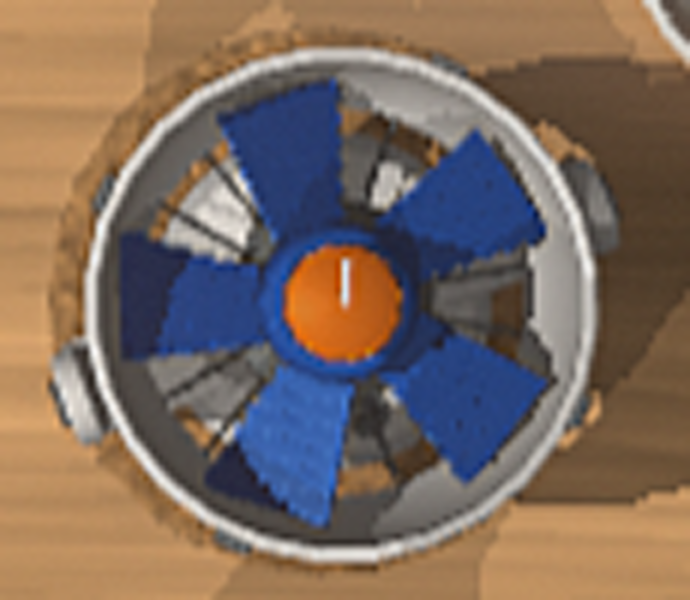

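Then the second call: shift is from commanded pose when call began. Compute again with totool.

The cap's axis is at (0.466, -0.1065). The rim centre read off the crop gives the same point, and its 0.478 m reach is fine. Fingertips at 12 mm grip height would sit about 7 mm inside the hub, so I'll grip with the tips about 3 mm above it. First I'll move over the fan, pre-wound for an anticlockwise try.

Emit:
{"api": "step_hand", "payload": {
  "plan": {"dx": [0.4025, 0.4025, 0.4025, 0.4025, 0.4025, 0.4025, 0.4025, 0.4025], "dy": [-0.392, -0.392, -0.392, -0.392, -0.392, -0.392, -0.392, -0.392], "dz": [-0.03, -0.03, -0.03, -0.03, -0.03, -0.03, -0.03, -0.03], "spin": [49.8, 49.8, 49.8, 49.8, 49.8, 49.8, 49.8, 49.8], "aperture": [0.087, 0.087, 0.087, 0.087, 0.087, 0.087, 0.087, 0.087]},
  "grip_force": 20
}}

```text
time_s: 0.87
tool_pos: [0.3624, -0.3186, 0.257]
tool_rot: [180.0, -0.0, -30.4]
force: [0.8, -0.7, 0.2]
grip_width: 0.0867
grasp_force: 0.0
```

Run:
```python
from h import *
o=get_obs();print(np.round(o["qpos"],1),totool([.466,-.1065,.27]))
```

```text
[ 52.1  -2.  -13.6 104.2  -0.4  77.8 -81.8] [-0.01790332 -0.23531991 -0.01313609]
```

Emit:
{"api": "step_hand", "payload": {
  "plan": {"dx": [-0.018, -0.018, -0.018, -0.018, -0.018, -0.018, -0.018, -0.018], "dy": [-0.235, -0.235, -0.235, -0.235, -0.235, -0.235, -0.235, -0.235], "dz": [-0.013, -0.013, -0.013, -0.013, -0.013, -0.013, -0.013, -0.013], "spin": [0, 0, 0, 0, 0, 0, 0, 0], "aperture": [0.087, 0.087, 0.087, 0.087, 0.087, 0.087, 0.087, 0.087]}
}}

```text
time_s: 1.53
tool_pos: [0.4648, -0.1059, 0.27]
tool_rot: [180.0, -0.0, -29.8]
force: [-0.3, 0.2, -0.0]
grip_width: 0.0872
grasp_force: 0.0
```

Run:
```python
from h import *
o=get_obs();print(np.round(o["qpos"],1),totool([.466,-.1065,.27]),np.round(o["tool_rot"],2))
c=vision.read_camera("wrist");cv2.imwrite("pics/w1.png",c["color"]);print(c["fx"],c["cx"],c["cy"],np.round(c["world_from_camera"],3).tolist())
for z in (.168,.192,.2):
  T=np.linalg.inv(c["world_from_camera"]);q=T@[.466,-.1065,z,1];print(z,q[0]/q[2]*c["fx"]+c["cx"],q[1]/q[2]*c["fy"]+c["cy"])
```

```text
[  39.5   -2.8  -28.7  103.2   -1.4   79.3 -108.6] [ 1.36148555e-03 -6.47017329e-05  2.16656902e-05] [ 1.7998e+02 -2.0000e-02 -2.9790e+01]
296.8813584094747 280.82073470742455 211.27284944533565 [[-0.496, -0.832, -0.246, 0.532], [-0.868, 0.476, 0.142, -0.144], [-0.001, 0.285, -0.959, 0.415], [0.0, 0.0, 0.0, 1.0]]
0.168 281.1259649578479 214.4600230916017
0.192 281.1195209451201 223.37773834092778
0.2 281.11708383109186 226.7504022154271
```

View pics/w1.png

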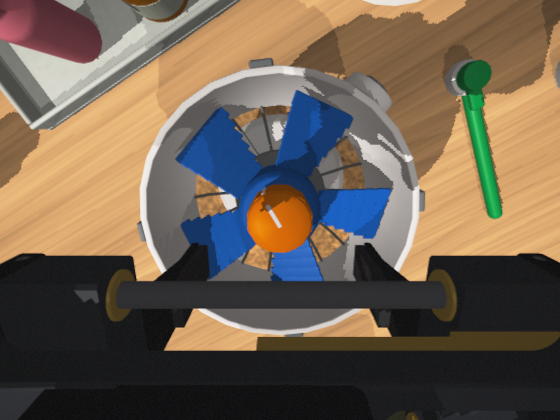

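The wrist view shows the cap at (280,218) between the open fingers, against a prediction of (281,220), so the position is confirmed to about 1 mm. Now I descend.

Emit:
{"api": "step_hand", "payload": {
  "plan": {"dx": [0.0013, 0.0013, 0.0013, 0.0013, 0.0013], "dy": [0, 0, 0, 0, 0], "dz": [0.035, 0.065, 0.078, 0.081, 0.081], "spin": [0, 0, 0, 0, 0], "aperture": [0.087, 0.087, 0.087, 0.087, 0.087]}
}}

```text
time_s: 2.0
tool_pos: [0.4643, -0.1097, 0.188]
tool_rot: [180.0, 0.1, -30.2]
force: [-0.2, -0.5, -0.2]
grip_width: 0.0868
grasp_force: 0.0
```

Emit:
{"api": "step_hand", "payload": {
  "plan": {"dx": [0, 0, 0, 0, 0, 0], "dy": [0, 0, 0, 0, 0, 0], "dz": [0, 0, 0, 0, 0, 0], "spin": [0, 0, 0, 0, 0, 0], "aperture": [0.04, 0.04, 0.04, 0.04, 0.04, 0.04]},
  "grip_force": 25
}}

```text
time_s: 2.5
tool_pos: [0.466, -0.1078, 0.1894]
tool_rot: [-179.9, -0.1, -30.0]
force: [3.4, 7.1, -0.8]
grip_width: 0.0547
grasp_force: 4.3
```

Emit:
{"api": "step_hand", "payload": {
  "plan": {"dx": [0, 0, 0, 0], "dy": [0, 0, 0, 0], "dz": [0, 0, 0, 0], "spin": [0, 0, 0, 0], "aperture": [0.04, 0.04, 0.04, 0.04]},
  "grip_force": 25
}}

```text
time_s: 2.83
tool_pos: [0.4667, -0.1064, 0.1894]
tool_rot: [-179.8, -0.1, -30.0]
force: [2.6, 3.9, 0.2]
grip_width: 0.0518
grasp_force: 25.0
```

Run:
```python
from h import *
o=get_obs();print(np.round(o["qpos"],1),o["wrist_torque"],o["tool_pos"],o["tool_rot"])
```

```text
[ 3.920e+01  4.000e-01 -2.930e+01  1.097e+02  1.000e-01  6.980e+01
 -1.101e+02] [ 1.09781747 -0.6326626   0.02923358] [ 0.46673119 -0.10642086  0.18941633] [-1.79833870e+02 -6.88976325e-02 -2.99575625e+01]
```

The grip is solid at 51.8 mm. I'll try anticlockwise gently.

Emit:
{"api": "step_hand", "payload": {
  "plan": {"dx": [0, 0, 0, 0], "dy": [-0.001, -0.001, -0.001, -0.001], "dz": [0, 0, 0, 0], "spin": [-3, -6, -9, -9], "aperture": [0.04, 0.04, 0.04, 0.04]},
  "grip_force": 25
}}

```text
time_s: 3.17
tool_pos: [0.4666, -0.1061, 0.1894]
tool_rot: [-179.9, -0.0, -21.0]
force: [1.1, 4.6, 2.2]
grip_width: 0.0519
grasp_force: 25.0
```

Run:
```python
from h import *
o=get_obs();print(np.round(o["qpos"],1),o["wrist_torque"],o["tool_pos"],o["tool_rot"])
```

```text
[ 3.910e+01  5.000e-01 -2.930e+01  1.097e+02  1.000e-01  6.990e+01
 -1.012e+02] [ 1.03516477 -0.26180113 -0.34468308] [ 0.46657265 -0.10613541  0.18936488] [-1.79895799e+02 -2.91537182e-02 -2.09737177e+01]
```

Emit:
{"api": "step_hand", "payload": {
  "plan": {"dx": [0, 0, 0], "dy": [0, 0, 0], "dz": [0, 0, 0], "spin": [-3, -5, -5], "aperture": [0.04, 0.04, 0.04]},
  "grip_force": 25
}}

```text
time_s: 3.42
tool_pos: [0.4674, -0.1066, 0.1894]
tool_rot: [-179.9, -0.2, -16.2]
force: [3.9, 3.9, -0.1]
grip_width: 0.0519
grasp_force: 25.0
```

Run:
```python
from h import *
o=get_obs();print(np.round(o["qpos"],1),o["wrist_torque"],o["tool_pos"],o["tool_rot"])
```

```text
[ 3.920e+01  5.000e-01 -2.930e+01  1.097e+02  1.000e-01  6.970e+01
 -9.630e+01] [ 0.90819925 -0.8880313  -0.82382107] [ 0.46742035 -0.10656462  0.1893799 ] [-1.79865020e+02 -1.66536934e-01 -1.61520119e+01]
```

The torque climbs to 0.8 N m at 0.24 rad, so that's the hard stop and the thread is left-handed. I'll back off and check that it turns clockwise.

Emit:
{"api": "step_hand", "payload": {
  "plan": {"dx": [0, 0, 0, 0, 0, 0], "dy": [0, 0, 0, 0, 0, 0], "dz": [0, 0, -0.0003, -0.0006, -0.001, -0.001], "spin": [7, 14, 21, 28, 34, 34], "aperture": [0.04, 0.04, 0.04, 0.04, 0.04, 0.04]},
  "grip_force": 25
}}

```text
time_s: 3.92
tool_pos: [0.4673, -0.1066, 0.1903]
tool_rot: [-179.9, -0.1, -50.3]
force: [4.0, 3.5, -0.9]
grip_width: 0.0515
grasp_force: 25.0
```

Run:
```python
from h import *
o=get_obs();print(np.round(o["qpos"],1),o["wrist_torque"],o["tool_pos"],o["tool_rot"])
```

```text
[  39.     0.4  -29.2  109.6    0.2   69.9 -130.5] [ 7.88462669e-01 -9.26623007e-01 -4.21804216e-04] [ 0.46730285 -0.10661799  0.19025789] [-1.79855714e+02 -8.74093046e-02 -5.02691390e+01]
```

It turns freely clockwise (0 N m). I'll release and wind back half a turn.

Emit:
{"api": "step_hand", "payload": {
  "plan": {"dx": [0, 0, 0, 0, 0, 0, 0, 0], "dy": [0, 0, 0, 0, 0, 0, 0, 0], "dz": [0, 0, 0, 0, 0, 0, 0, 0], "spin": [0, 0, 0, -7, -14, -21, -28, -35], "aperture": [0.087, 0.087, 0.087, 0.087, 0.087, 0.087, 0.087, 0.087]}
}}

```text
time_s: 4.58
tool_pos: [0.4653, -0.1082, 0.1897]
tool_rot: [179.9, 0.1, -14.7]
force: [-0.0, 0.0, 0.4]
grip_width: 0.0859
grasp_force: 0.0
```

Emit:
{"api": "step_hand", "payload": {
  "plan": {"dx": [0, 0, 0, 0, 0, 0, 0, 0], "dy": [0, 0, 0, 0, 0, 0, 0, 0], "dz": [0, 0, 0, 0, 0, 0, 0, 0], "spin": [-7, -14, -21, -28, -35, -42, -49, -56], "aperture": [0.087, 0.087, 0.087, 0.087, 0.087, 0.087, 0.087, 0.087]}
}}

```text
time_s: 5.25
tool_pos: [0.4653, -0.1082, 0.1897]
tool_rot: [-180.0, 0.1, 41.3]
force: [0.4, -0.6, -0.7]
grip_width: 0.0868
grasp_force: 0.0
```

Emit:
{"api": "step_hand", "payload": {
  "plan": {"dx": [0, 0, 0, 0, 0, 0, 0, 0], "dy": [0, 0, 0, 0, 0, 0, 0, 0], "dz": [0, 0, 0, 0, 0, 0, 0, 0], "spin": [-7, -14, -21, -28, -35, -42, -49, -56], "aperture": [0.087, 0.087, 0.087, 0.087, 0.087, 0.087, 0.087, 0.087]}
}}

```text
time_s: 5.92
tool_pos: [0.4653, -0.1081, 0.1897]
tool_rot: [-179.9, 0.0, 97.3]
force: [1.1, 1.0, -0.4]
grip_width: 0.0868
grasp_force: 0.0
```

Emit:
{"api": "step_hand", "payload": {
  "plan": {"dx": [0, 0, 0, 0, 0, 0, 0], "dy": [0, 0, 0, 0, 0, 0, 0], "dz": [0, 0, 0, 0, 0, 0, 0], "spin": [-7, -14, -21, -28, -33, -33, -33], "aperture": [0.087, 0.087, 0.087, 0.087, 0.087, 0.087, 0.087]}
}}

```text
time_s: 6.5
tool_pos: [0.4655, -0.1079, 0.1897]
tool_rot: [-179.9, -0.0, 129.8]
force: [-0.2, 0.4, -0.3]
grip_width: 0.087
grasp_force: 0.0
```

Run:
```python
from h import *
r=[]
o=get_obs();print(np.round(o["qpos"],1),o["tool_rot"],totool([.467,-.1064,.1895]))
c=vision.read_camera("wrist");cv2.imwrite("pics/w2.png",c["color"])
print(totool([.467,-.1064,.1895]))
```

```text
[ 39.8   0.4 -29.9 109.7   0.3  70.   49.6] [-1.79940615e+02 -1.24938150e-02  1.29777924e+02] [0.00017282 0.0021038  0.00022343]
[0.00015915 0.00194032 0.00026719]
```

View pics/w2.png

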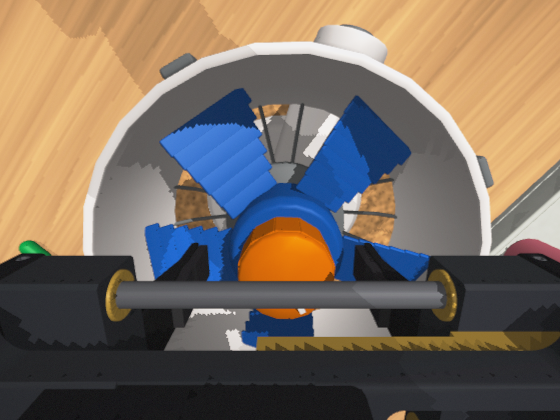

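The cap sits at about (286,270) between the fingers, slightly right of centre, which matches the computed +2 mm shift in y. I'll shift, grip, and unscrew clockwise while rising with the thread.

Emit:
{"api": "step_hand", "payload": {
  "plan": {"dx": [0.0002, 0.0002, 0.0002, 0.0002, 0.0002, 0.0002, 0.0002, 0.0002], "dy": [0.002, 0.002, 0.002, 0.002, 0.002, 0.002, 0.002, 0.002], "dz": [0, 0, 0, 0, 0, 0, 0, 0], "spin": [0, 0, 0, 0, 0, 0, 0, 0], "aperture": [0.087, 0.04, 0.04, 0.04, 0.04, 0.04, 0.04, 0.04]},
  "grip_force": 25
}}

```text
time_s: 7.22
tool_pos: [0.4674, -0.106, 0.1899]
tool_rot: [-180.0, 0.0, 129.9]
force: [-0.0, 0.7, -0.4]
grip_width: 0.0518
grasp_force: 25.0
```

Emit:
{"api": "step_hand", "payload": {
  "plan": {"dx": [0, 0, 0, 0, 0, 0, 0], "dy": [0, 0, 0, 0, 0, 0, 0], "dz": [0, 0, -0.0003, -0.0007, -0.001, -0.0013, -0.0016], "spin": [0, 0, 7, 14, 21, 28, 35], "aperture": [0.04, 0.04, 0.04, 0.04, 0.04, 0.04, 0.04]},
  "grip_force": 25
}}

```text
time_s: 7.8
tool_pos: [0.4676, -0.1058, 0.1916]
tool_rot: [180.0, -0.0, 94.6]
force: [0.4, 0.4, 0.2]
grip_width: 0.052
grasp_force: 25.0
```

Run:
```python
from h import *
o=get_obs();print(np.round(o["qpos"],1),o["tool_rot"],o["tool_pos"],o["wrist_torque"])
```

```text
[ 39.5   0.5 -29.8 109.4   0.3  70.2  14.2] [ 1.79977183e+02 -4.77950071e-03  9.46150010e+01] [ 0.46756321 -0.10575827  0.19160573] [ 0.04159641 -0.24947981  0.03330641]
```

Emit:
{"api": "step_hand", "payload": {
  "plan": {"dx": [0, 0, 0, 0, 0, 0, 0, 0], "dy": [0, 0, 0, 0, 0, 0, 0, 0], "dz": [-0.0003, -0.0007, -0.001, -0.0013, -0.0016, -0.002, -0.0023, -0.0026], "spin": [7, 14, 21, 28, 35, 42, 49, 56], "aperture": [0.04, 0.04, 0.04, 0.04, 0.04, 0.04, 0.04, 0.04]}
}}

```text
time_s: 8.47
tool_pos: [0.4679, -0.1058, 0.1943]
tool_rot: [180.0, -0.1, 38.6]
force: [1.9, -0.1, -0.7]
grip_width: 0.0519
grasp_force: 25.0
```

Emit:
{"api": "step_hand", "payload": {
  "plan": {"dx": [0, 0, 0, 0, 0, 0, 0, 0], "dy": [0, 0, 0, 0, 0, 0, 0, 0], "dz": [-0.0003, -0.0007, -0.001, -0.0013, -0.0016, -0.002, -0.0023, -0.0026], "spin": [7, 14, 21, 28, 35, 42, 49, 54], "aperture": [0.04, 0.04, 0.04, 0.04, 0.04, 0.04, 0.04, 0.04]}
}}

```text
time_s: 9.13
tool_pos: [0.4679, -0.106, 0.1969]
tool_rot: [-180.0, -0.1, -15.4]
force: [2.0, -0.8, -0.5]
grip_width: 0.0519
grasp_force: 25.0
```

Run:
```python
from h import *
o=get_obs();print(np.round(o["qpos"],1),o["tool_rot"],o["tool_pos"],o["wrist_torque"])
```

```text
[ 3.91e+01  2.00e-01 -2.94e+01  1.09e+02  1.00e-01  7.07e+01 -9.57e+01] [-1.79995929e+02 -7.97972833e-02 -1.53750122e+01] [ 0.46793212 -0.10598638  0.1969125 ] [-0.05918955 -0.36008421  0.00665135]
```

Turned 165° from home with no resistance. Next a gentle lift of 3 mm, watching the force.

Emit:
{"api": "step_hand", "payload": {
  "plan": {"dx": [0, 0, 0, 0], "dy": [0, 0, 0, 0], "dz": [-0.001, -0.002, -0.003, -0.003], "spin": [0, 0, 0, 0], "aperture": [0.04, 0.04, 0.04, 0.04]}
}}

```text
time_s: 9.47
tool_pos: [0.4678, -0.1061, 0.2001]
tool_rot: [180.0, -0.1, -15.0]
force: [1.9, -1.1, -0.7]
grip_width: 0.0518
grasp_force: 25.0
```

Emit:
{"api": "step_hand", "payload": {
  "plan": {"dx": [0, 0, 0, 0, 0, 0, 0, 0], "dy": [0, 0, 0, 0, 0, 0, 0, 0], "dz": [-0.008, -0.018, -0.032, -0.048, -0.062, -0.072, -0.075, -0.075], "spin": [0, 0, 0, 0, 0, 0, 0, 0], "aperture": [0.04, 0.04, 0.04, 0.04, 0.04, 0.04, 0.04, 0.04]}
}}

```text
time_s: 10.13
tool_pos: [0.4676, -0.1059, 0.2757]
tool_rot: [180.0, -0.1, -15.0]
force: [1.0, 0.2, -0.7]
grip_width: 0.0517
grasp_force: 25.0
```

Emit:
{"api": "step_hand", "payload": {
  "plan": {"dx": [0, 0, 0, 0, 0, 0], "dy": [0, 0, 0, 0, 0, 0], "dz": [0, 0, 0, 0, 0, 0], "spin": [0, 0, 0, 0, 0, 0], "aperture": [0.04, 0.04, 0.04, 0.04, 0.04, 0.04]}
}}

```text
time_s: 10.63
tool_pos: [0.4673, -0.1059, 0.2745]
tool_rot: [180.0, 0.0, -15.0]
force: [0.0, 0.1, 0.0]
grip_width: 0.0521
grasp_force: 25.0
```

Run:
```python
from h import *
a=vision.read_camera("side")["color"];w=vision.read_camera("wrist")["color"]
cv2.imwrite("pics/fin.png",np.hstack([cv2.resize(a[110:270,220:400],(450,400),interpolation=2),cv2.resize(w[100:400,150:412],(349,400))]))
```

```text
(no output)
```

View pics/fin.png

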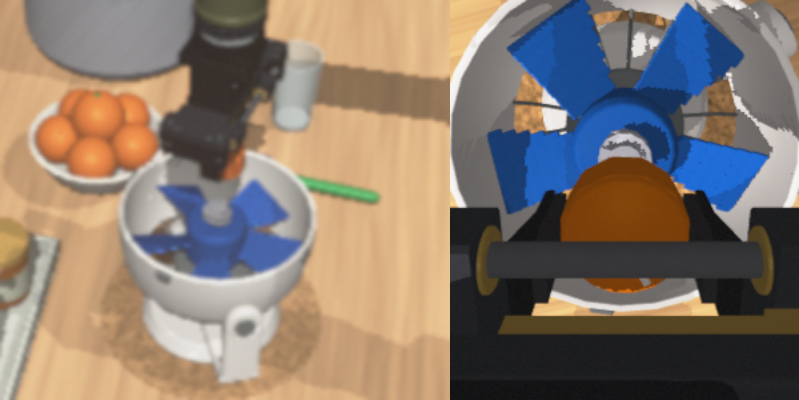

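The picture shows the bare spindle at (218,212) on the left and (625,148) on the right. The cap is held level in the fingers, about 8 cm up, and nothing else has moved.

```bash
python3 -c "
from cell import env, vision, workorder, get_obs
print(workorder.sign_off())"
```

```text
the job is handed in; nothing more can be done
None
```

The cap is off and held level in the gripper about 8 cm above the hub, with the spindle bare; the thread is left-handed (it undoes clockwise), and the job is handed in at about 11 s, though no verdict was shown.

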